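# Prop open the blue slide case

## Robot

A 6-joint arm with a two-finger parallel gripper is mounted at the origin on the work surface. World frame = base frame: x ahead of the robot, y to its left, z up, the work surface at z = 0. Lengths are in m, angles in degrees, forces in N, time in s.
With the tool pointing down it reaches from about 0.4 to 0.825 m from the base axis. Payload 7 kg.
Tool frame: the origin (TCP) lies at the very end of the fingers, on their centre line; the grasp point (between the pads) lies r.grip_depth behind it (r.grip_depth is the distance from the TCP to the grasp point, in m); z points along the fingers, y is the direction in which the jaws open and shut (so a half turn about z gives the same grasp; the last joint's range is limited). The gripper opens to 88 mm and grips with 3 to 60 N. Pads are 19 mm wide; open, the fingers measure 130 mm over their backs; the gripper's body (78 mm by 193 mm) begins 47 mm behind the grasp point.
Start: joints at [90.132, 20.546, 0.682, 0, -70.136, -16.507], TCP at [0.19, 0.648, 0.227] pointing down, gripper open.
Joint ranges: [-176.03, 176.03], [-82.01, 121.73], [-58.28, 71.71], [-173.87, 95.51], [-174.79, -0.11], [-173.66, 173.66]. Speed limits (degrees/s): [136.94, 136.94, 172.46, 180, 180, 180].

## Interface

Orientations are given as [roll, pitch, yaw] about the fixed x, y, z axes, in that order (R = Rz(yaw) Ry(pitch) Rx(roll)).
In Python, from plant import r gives the robot as it stands. The module is installed in compiled form; this text tells all that it offers.
- The arm moves only by the tool step_arm, never from a script. Its argument "increments" is a list of rows, each a list of 3 entries, a list of its own where there are three numbers: the shift along the tool's x, y, z in m, then the turn, a rotation vector about the tool's x, y, z in rad, then the closure, from 0 (fully open) to 1 (shut). In form: [[[x, y, z], [wx, wy, wz], grip], ...]. A call has 1 to 10 rows; each row is the pose to reach, as a shift and turn from the pose commanded when the call began, along the tool's axes at that moment; what a row does not reach only later rows make up. A row lasts 1/10 s, in which the tool goes at most 50 mm and 8.59 degrees, less where a joint would pass 70% of its speed; a pose out of reach is approached as far as the arm can. A call with a gripper value outside its range is refused whole. The fingers move at their own pace and stop on an object; "force" is the grip in N (left out, the last holds). Time passes only in rows, so rows that repeat a pose let the fingers close. It gives the time, the measured TCP pose, the force and the opening at its end, in the units of the state.
- r.get_state(): the state, without advancing time (a new reading comes with each control period).
- r.capture(name): name is "side" or "top"; returns a dict with "color" (384x512x3 uint8, red, green, blue), "intrinsics" (3x3 intrinsics, pixels), "rvec" (rotation vector, rad) and "tvec" (3), from world to camera coordinates, as OpenCV has them. Camera axes: x right, y down, z forward; pixel columns grow to the right and rows downward; lengths in m; the calibration is good to about 2 mm. A picture is of the moment at which its call begins. There is no depth.
- r.close_job(): hands the job in, once; it reports no verdict.
The state is a dict: "time_s": time; "joints": joint angles; "qd": joint speeds; "joint_torque": joint torques, N m; "tcp_pos": TCP position; "eef_rot": TCP orientation; "contact_force": force on the tool from outside, world axes, zero at the start; "moment": the same for the moment, N m; "gripper_width": finger opening in m.
Only numpy, scipy, OpenCV 4.12 (cv2) and the standard library are available. Lean on these libraries where they do the work, as an engineer would, in place of code of your own. Each camera call takes 0.05 s, during which the arm holds its last target.

## Task

Open the blue microscope-slide case for filing: lift its lid by the white bar handle until the steel stay on the case's side drops behind the yellow step, then lower the lid onto the stay and let go, so that the lid stays up by itself. Leave the grey case shut.

Things in the scene. Friction and masses are not known exactly. Their poses are not given: they have to be found in the camera images.
- blue_handle (a point): Middle of the blue lid's handle: white bar, 12 mm thick, 110 long, along the lid's front, 45 mm out from it towards the robot, 58 mm above the desk when shut; arms at its ends, 39 mm gap to the case. Site turns with the lid: y along the bar, x across the lid to the hinge, z out of the lid. Hinge line, parallel to y, is 205 mm along x and 8 mm against z. The bar may turn in the fingers.
- blue_lid (a joint): Angle of the blue case's lid (rad): 0 shut, grows as it opens up and away from the robot, stop at 1.30. Lid 160 x 200 mm, 0.2 to 0.45 kg, no latch; falls shut when let go unless the stay is locked, then it rests at about 1.09. Case fixed to the desk, 160 mm deep, 200 wide, 64 high, yaw within 15 degrees.
- blue_stay (a joint): Angle of the blue case's stay to its lid (rad): 0 folded (shut). An 98 mm steel strut on the case's left (+y) side, pivoted on the lid. Its red foot drags by its own weight along a track, up a ramp to a 7 mm yellow step, and drops behind it once the lid passes about 1.12; raise to 1.22 to be sure. Let down, the lid then rests on the stay, at a stay angle of about 1.64.
- grey_lid (a joint): Angle of the grey case's lid (rad), 0 shut: a second case of the same shape and size, with the same handle and stay, but light grey, fixed to the desk beside the blue one. Which of them is left or right varies.

How it is judged (in metres and radians):
On the way, in this order (a step that is already met when the one before it is completed fails the run):
1. the blue lid has been raised half way (value of joint blue_lid above 0.6 rad), for 0.05 s.
2. the blue lid has been raised past its locking angle, the stay with it (value of joint blue_lid above 1.05 rad and value of joint blue_stay above 1.56 rad), for 0.05 s.
At the end, for the whole second after the job is handed in: the blue lid stands still at its locked angle (1.03 to 1.19 rad), carried by its stay (stay angle over 1.56 rad), and the grey lid is shut (under 0.05 rad) (value of joint blue_lid between 1.03 and 1.19 rad and value of joint blue_stay above 1.56 rad and velocity of joint blue_lid between -0.05 and 0.05 rad/s and value of joint grey_lid below 0.05 rad); the robot touches nothing.
It fails at once if the grey case's lid was raised (over 0.2 rad) (value of joint grey_lid above 0.2 rad).
It also fails if it takes over 38 s, if anything falls off the work surface, if the arm or the gripper's body presses on something with over 40 N, if the wrist force passes 120 N, or if a joint passes its speed limit or range.

## Working session

There is one attempt and no reset: what is moved stays moved. The work goes in short steps, Python scripts to look and compute and a tool call to move; the robot and the scene stay as the last step left them, time stands still between calls to the robot, and variables do not carry over. Pictures are saved under pics/ and viewed, and the job is handed in when it is done.

Besides the shell and the picture viewer there is one more tool, called after ">>>" as name([rows], argument=value, ...), one row to a line, values as JSON. step_arm: Moves the arm, as the interface text tells. Its arguments: {"type":"object","properties":{"increments":{"type":"array","items":{"type":"array"}},"force":{"type":"number"}},"required":["increments"]}

```bash
mkdir -p pics; python3 - <<'E'
from plant import r
import cv2,numpy as np
s=r.get_state();print(s, r.grip_depth)
for n in("side","top"):
    c=r.capture(n);cv2.imwrite(f"pics/{n}0.png",c["color"][:,:,::-1]);print(n,c["intrinsics"].tolist(),c["rvec"],c["tvec"])
    np.savez(f"{n}0.npz",**c)
E
```

```text
{'time_s': 0.0, 'joints': array([ 9.01339530e+01,  2.05934948e+01,  6.34498471e-01, -1.94730747e-02,
       -7.01355394e+01, -1.65082228e+01]), 'qd': array([ 0.10956433,  0.00455082,  0.02415892, -0.00139566, -0.02255301,
        0.05340869]), 'joint_torque': array([ 8.34954608e-05, -5.82722247e+01,  2.93058103e+01,  6.99725792e+00,
        6.95596682e-03, -1.44915562e-04]), 'tcp_pos': array([0.19016666, 0.64715923, 0.22560698]), 'eef_rot': array([ 1.79904159e+02, -9.31391568e-03, -1.63808940e+01]), 'contact_force': array([-0.13230377,  0.43097398, -0.69731528]), 'moment': array([ 0.03013368,  0.04508587, -0.04229782]), 'gripper_width': 0.08768143820654717} 0.0188
side [[471.3850955688597, 0.0, 254.49825349047453], [0.0, 471.3850955688597, 193.81804513825475], [0.0, 0.0, 1.0]] [ 2.2029231  -0.8894636   0.40429273] [-0.39144955  0.36081502  0.92275955]
top [[493.4415786454029, 0.0, 254.35843373037414], [0.0, 493.4415786454029, 192.13389526379785], [0.0, 0.0, 1.0]] [ 2.10327363 -2.13117223  0.19575071] [0.02386015 0.57439577 1.02652922]
```

View pics/side0.png

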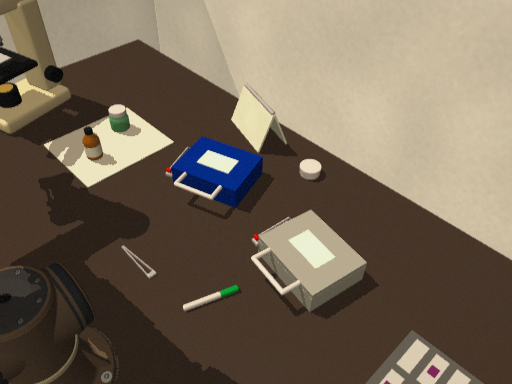

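View pics/top0.png

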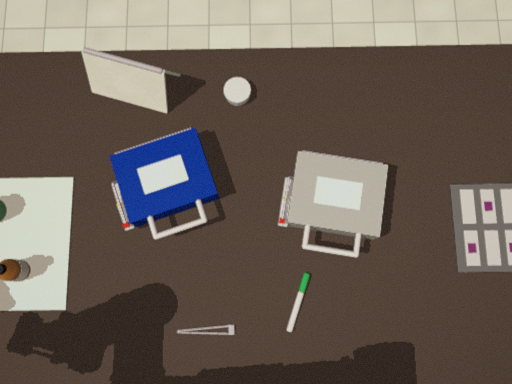

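The blue case is on the left: in the top view its handle runs from about (153,236) to (205,221), and in the side view from about (178,182) to (217,194). The grey case is on the right. Next I'll zoom in.

```bash
python3 - <<'E'
import cv2,numpy as np
a=cv2.imread("pics/top0.png")[120:250,100:230];b=cv2.imread("pics/side0.png")[130:210,155:275]
cv2.imwrite("pics/topz.png",cv2.resize(a,None,fx=4.5,fy=4.5,interpolation=cv2.INTER_CUBIC))
cv2.imwrite("pics/sidez.png",cv2.resize(b,None,fx=6,fy=6,interpolation=cv2.INTER_CUBIC))
E
```

```text
(no output)
```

View pics/topz.png

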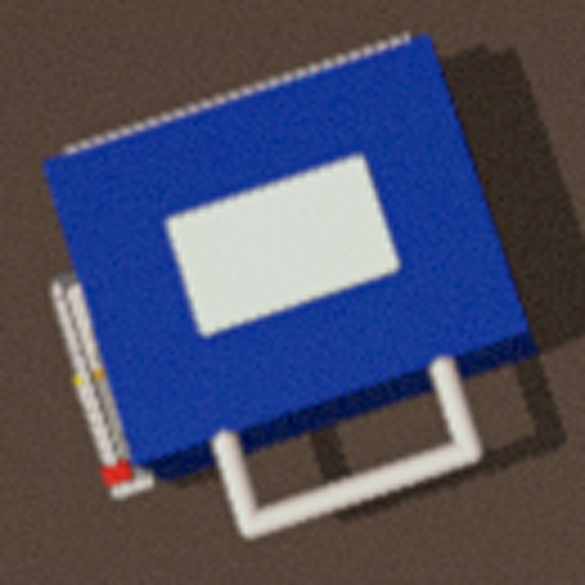

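View pics/sidez.png

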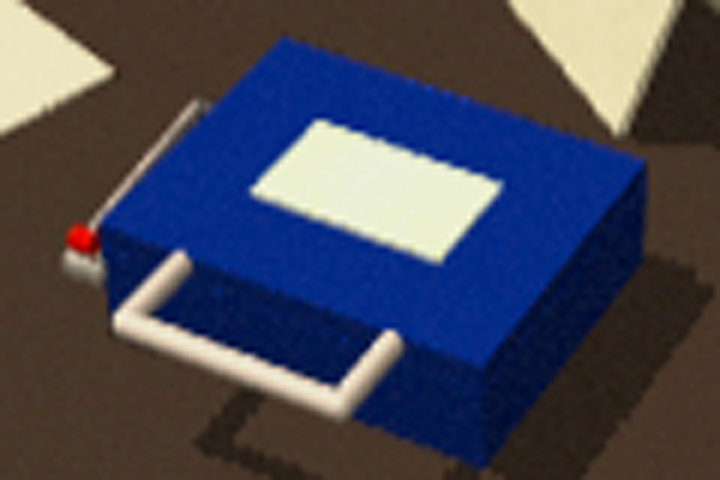

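```bash
cat > h.py <<'E'
import numpy as np,cv2
def cam(n,i=0):
    c=np.load(f"{n}{i}.npz");return c["intrinsics"],c["rvec"],c["tvec"]
def ray(C,p,z):
    K,rv,t=C;R=cv2.Rodrigues(rv)[0];o=-R.T@t.ravel();d=R.T@np.linalg.inv(K)@np.array([p[0],p[1],1.]);return o+d*(z-o[2])/d[2]
def proj(C,P):
    K,rv,t=C;return cv2.projectPoints(np.array(P,float).reshape(-1,3),rv,t,K,None)[0].reshape(-1,2)
E
python3 - <<'E'
from h import *
T=cam("top");S=cam("side")
tz=lambda p:(p[0]/4.5+100-.4,p[1]/4.5+120-.4)
sz=lambda p:(p[0]/6+155-.4,p[1]/6+130-.4)
L,Rr=ray(T,tz((250,522)),.058),ray(T,tz((470,452)),.058)
print("top handle",L,Rr,np.linalg.norm(L-Rr))
l,q=ray(S,sz((122,322)),.058),ray(S,sz((340,408)),.058);print("side",l,q,np.linalg.norm(l-q))
c=[ray(T,tz(p),.064) for p in((45,160),(430,38),(530,335),(150,465))];print(np.array(c))
for i in range(4):print(np.linalg.norm(c[i]-c[i-1]))
for a,b in((L,Rr),(l,q),(c[0],c[1]),(c[3],c[2])):
    d=a-b;print("yaw",np.degrees(np.arctan2(-d[0],d[1])))
d=c[0]-c[3];d2=c[1]-c[2];print(np.degrees(np.arctan2(d[1],d[0])),np.degrees(np.arctan2(d2[1],d2[0])))
E
```

```text
top handle [0.48177404 0.23113399 0.058     ] [0.51411869 0.12597146 0.058     ] 0.11002423795631527
side [0.48084901 0.23297882 0.058     ] [0.51535823 0.12623239 0.058     ] 0.11218595288998712
[[0.66082603 0.33550216 0.064     ]
 [0.72064626 0.14665721 0.064     ]
 [0.56988025 0.09669904 0.064     ]
 [0.50909651 0.27852588 0.064     ]]
0.16207450363898504
0.19809309899874095
0.15882761150592617
0.19171766877879548
yaw 17.096231962372066
yaw 17.91509311187379
yaw 17.576589959239847
yaw 18.484506743737548
20.58176774660062 18.333250382577898
```

Top and side views agree on the handle middle: about (0.498, 0.179, 0.058), with bar length 110–112 mm (110 given) and yaw about 17.5°. I'll grasp with the tool vertical and the jaws across the bar. First move: to above the bar, turning the tool to yaw -72.5°.

>>> step_arm([
  [[0.04,0.034,0.0],[0,0,0.1],0.2],
  [[0.08,0.068,0.0],[0,0,0.2],0.4],
  [[0.12,0.102,0.0],[0,0,0.3],0.55],
  [[0.16,0.136,0.0],[0,0,0.4],0.55],
  [[0.2,0.17,0.0],[0,0,0.5],0.55],
  [[0.24,0.204,0.01],[0,0,0.6],0.55],
  [[0.28,0.238,0.02],[0,0,0.7],0.55],
  [[0.32,0.272,0.03],[0,0,0.8],0.55],
  [[0.36,0.306,0.04],[0,0,0.9],0.55],
  [[0.4,0.34,0.05],[0,0,0.979],0.55],
], force=15)

```text
time_s: 1.1
tcp_pos: [0.4629, 0.231, 0.1818]
eef_rot: [-180.0, 0.0, -72.7]
contact_force: [1.5, 1.3, 0.1]
gripper_width: 0.0397
```

>>> step_arm([
  [[0.017,-0.005,0.02],[0,0,0],0.58],
  [[0.035,-0.01,0.04],[0,0,0],0.58],
  [[0.035,-0.01,0.06],[0,0,0],0.58],
  [[0.035,-0.01,0.067],[0,0,0],0.58],
  [[0.035,-0.01,0.067],[0,0,0],0.58],
  [[0.035,-0.01,0.067],[0,0,0],0.58],
])

```text
time_s: 1.7
tcp_pos: [0.4827, 0.2031, 0.1157]
eef_rot: [-180.0, 0.0, -72.4]
contact_force: [0.6, -0.5, 0.8]
gripper_width: 0.0365
```

```bash
python3 - <<'E'
from plant import r
import cv2,numpy as np
s=r.get_state();print(s["tcp_pos"],s["eef_rot"],s["gripper_width"],s["joints"])
for n in("side","top"):
    c=r.capture(n);np.savez(f"{n}1.npz",**c);im=c["color"][:,:,::-1]
    im=im[100:250,130:330] if n=="side" else im[110:260,80:280]
    cv2.imwrite(f"pics/{n}1.png",cv2.resize(im,None,fx=4,fy=4,interpolation=cv2.INTER_CUBIC))
E
```

```text
[0.48265938 0.2030932  0.11574953] [-1.79961157e+02  1.73078042e-03 -7.24180108e+01] 0.0365219057062215 [ 4.43189003e+01  1.22493760e+01 -2.69438861e+01  2.05640873e-02
 -5.07712710e+01 -2.67499118e+01]
```

View pics/side1.png

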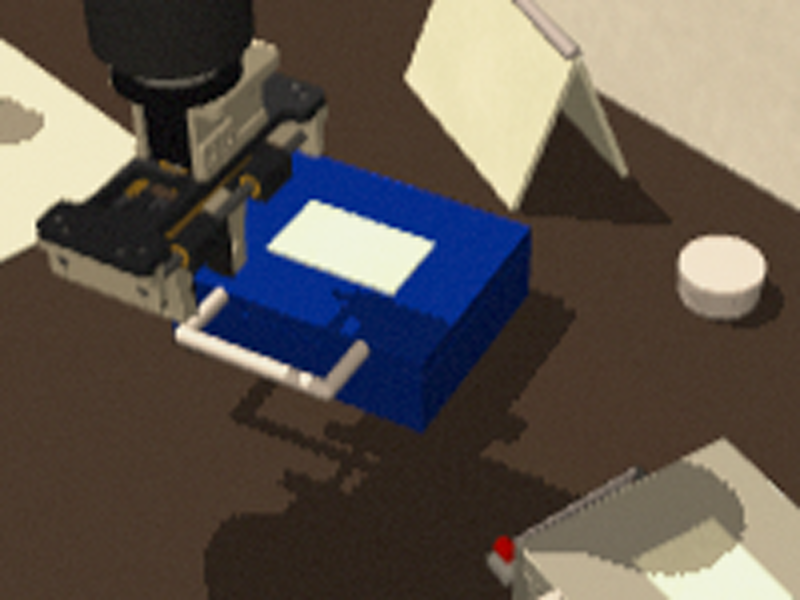

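View pics/top1.png

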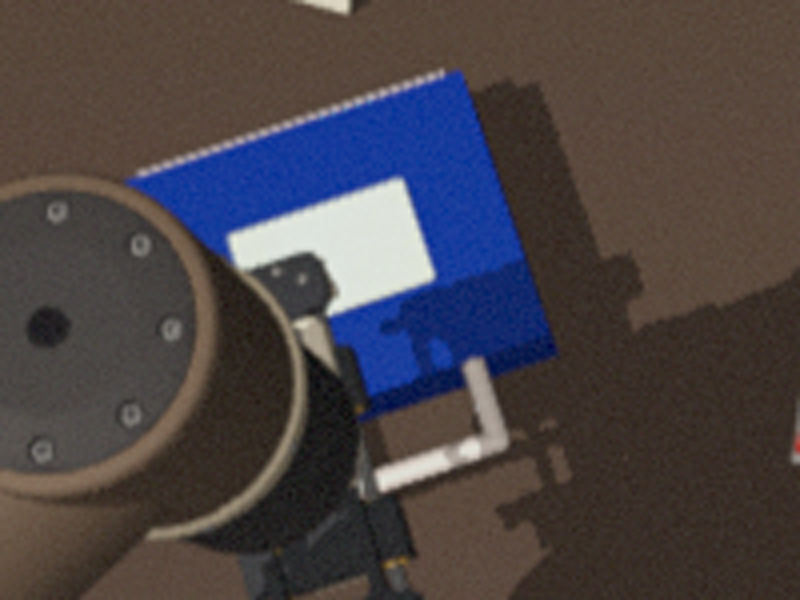

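The gripper straddles the bar line, about 28 mm too far towards the bar's left end, with the bar's right end at (490,440) in the zoomed top view. I'll shift it over and then descend.

>>> step_arm([
  [[0.014,-0.0035,0],[0,0,0],0.6],
  [[0.028,-0.0075,0.01],[0,0,0],0.6],
  [[0.028,-0.0075,0.025],[0,0,0],0.6],
  [[0.028,-0.0075,0.04],[0,0,0],0.6],
  [[0.028,-0.0075,0.055],[0,0,0],0.6],
  [[0.028,-0.0075,0.068],[0,0,0],0.6],
  [[0.028,-0.0075,0.076],[0,0,0],0.6],
  [[0.028,-0.0075,0.076],[0,0,0],0.6],
  [[0.028,-0.0075,0.076],[0,0,0],0.6],
])

```text
time_s: 2.7
tcp_pos: [0.4983, 0.1778, 0.0392]
eef_rot: [-180.0, -0.0, -72.5]
contact_force: [0.1, -0.7, -0.1]
gripper_width: 0.0351
```

>>> step_arm([
  [[0,0,0],[0,0,0],0.8],
  [[0,0,0],[0,0,0],1],
  [[0,0,0],[0,0,0],1],
  [[0,0,0],[0,0,0],1],
  [[0,0,0],[0,0,0],1],
  [[0,0,0],[0,0,0],1],
], force=15)

```text
time_s: 3.3
tcp_pos: [0.5006, 0.1792, 0.0403]
eef_rot: [-179.7, 0.0, -72.4]
contact_force: [8.4, -1.5, -1.4]
gripper_width: 0.0114
```

The bar is held: opening 11.4 mm. The fingers settled 2.5 mm further along u. Next I'll lift along the hinge arc with the tool kept vertical.

>>> step_arm([
  [[0,-0.003,-0.0102],[0,0,0],1],
  [[0,-0.004,-0.0204],[0,0,0],1],
  [[0,-0.0058,-0.0305],[0,0,0],1],
  [[0,-0.008,-0.0406],[0,0,0],1],
  [[0,-0.0107,-0.0505],[0,0,0],1],
  [[0,-0.0139,-0.0602],[0,0,0],1],
  [[0,-0.0174,-0.0698],[0,0,0],1],
  [[0,-0.0216,-0.0792],[0,0,0],1],
  [[0,-0.0262,-0.0884],[0,0,0],1],
  [[0,-0.0312,-0.0973],[0,0,0],1],
])

```text
time_s: 4.3
tcp_pos: [0.5298, 0.1888, 0.1376]
eef_rot: [-179.8, 0.1, -72.4]
contact_force: [12.7, 3.2, -10.8]
gripper_width: 0.0115
```

```bash
cat > snap.py <<'E'
import sys
from plant import r
import cv2,numpy as np
i=sys.argv[1]
s=r.get_state();print(s["time_s"],s["tcp_pos"],s["eef_rot"],s["gripper_width"],s["contact_force"],s["joints"])
for n in("side","top"):
    c=r.capture(n);np.savez(f"{n}{i}.npz",**c);im=c["color"][:,:,::-1]
    im=im[80:230,130:330] if n=="side" else im[110:260,80:280]
    cv2.imwrite(f"pics/{n}{i}.png",cv2.resize(im,None,fx=4,fy=4,interpolation=cv2.INTER_CUBIC))
E
python3 snap.py 2
```

```text
4.3 [0.52981915 0.18877311 0.13761961] [-1.79751511e+02  6.93138391e-02 -7.24442989e+01] 0.011450661447974365 [ 12.6915718    3.22489117 -10.77216934] [ 3.95700065e+01  1.41959165e+01 -2.08884688e+01  3.54080852e-02
 -5.46592667e+01 -2.20348725e+01]
```

View pics/side2.png

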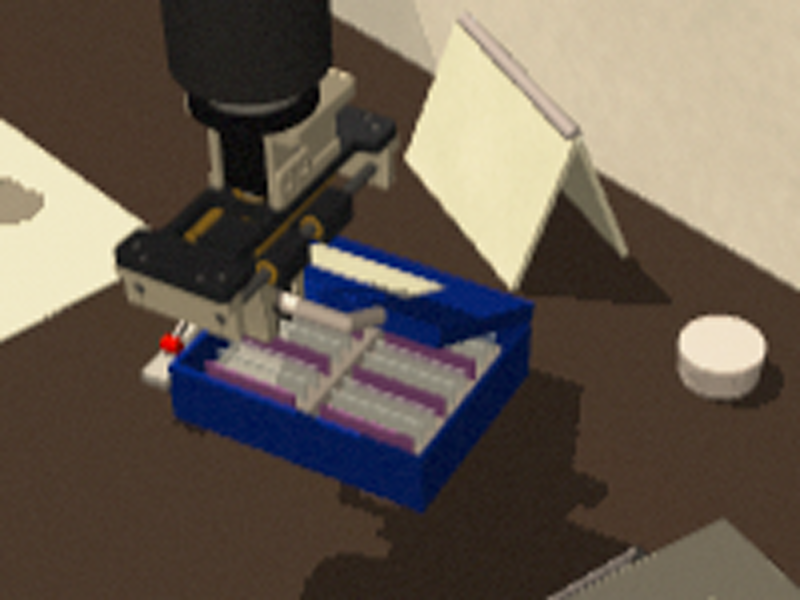

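The lid is up about 0.5 rad, the bar is still gripped and the red foot is on its track. The tool is being pulled about 13 N along +u, so I'll carry on with 3 mm extra in that direction.

>>> step_arm([
  [[0,-0.0066,-0.0087],[0,0,0],1],
  [[0,-0.0134,-0.0171],[0,0,0],1],
  [[0,-0.0207,-0.0252],[0,0,0],1],
  [[0,-0.0275,-0.0329],[0,0,0],1],
  [[0,-0.0346,-0.0403],[0,0,0],1],
  [[0,-0.042,-0.0474],[0,0,0],1],
  [[0,-0.0498,-0.054],[0,0,0],1],
  [[0,-0.058,-0.0603],[0,0,0],1],
  [[0,-0.0664,-0.0661],[0,0,0],1],
  [[0,-0.075,-0.0715],[0,0,0],1],
])

```text
time_s: 5.4
tcp_pos: [0.5982, 0.2104, 0.2086]
eef_rot: [179.9, 0.1, -72.5]
contact_force: [-2.1, 4.0, -0.6]
gripper_width: 0.0116
```

```bash
python3 snap.py 3
```

```text
5.4 [0.59820267 0.21041931 0.20862359] [ 1.79887855e+02  5.55257578e-02 -7.24552363e+01] 0.011644945417407375 [-2.09473157  4.02017851 -0.60970933] [ 36.9288678   17.46404348  -6.1500229   -0.09772244 -66.47332373
 -19.34497297]
```

View pics/side3.png

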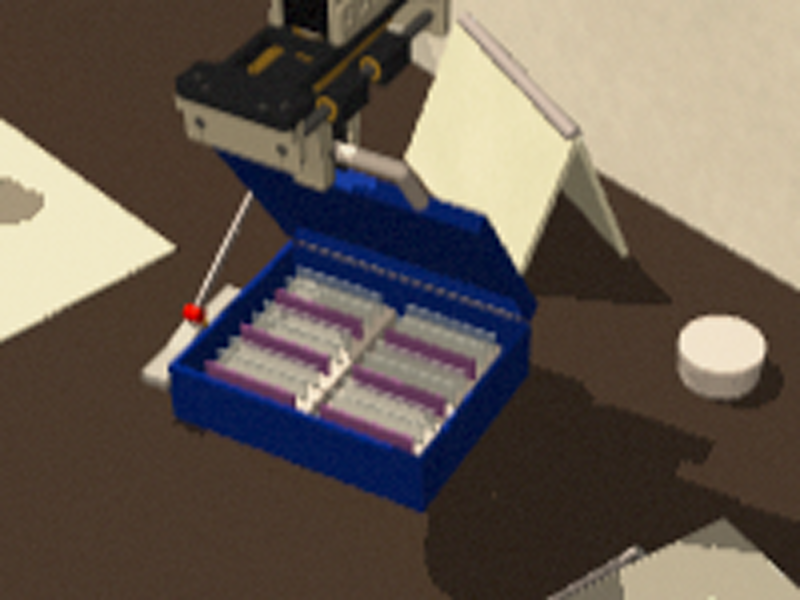

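The lid is near 1.0 rad and the red foot is on the ramp at (193,312) in the zoom. Next, on to 1.23 and hold.

>>> step_arm([
  [[0,-0.009,-0.005],[0,0,0],1],
  [[0,-0.0182,-0.0095],[0,0,0],1],
  [[0,-0.0277,-0.0136],[0,0,0],1],
  [[0,-0.0373,-0.0172],[0,0,0],1],
  [[0,-0.0431,-0.0191],[0,0,0],1],
  [[0,-0.0431,-0.0191],[0,0,0],1],
  [[0,-0.0431,-0.0191],[0,0,0],1],
  [[0,-0.0431,-0.0191],[0,0,0],1],
])

```text
time_s: 6.3
tcp_pos: [0.64, 0.2234, 0.2273]
eef_rot: [180.0, 0.0, -72.5]
contact_force: [-2.5, 5.4, 2.3]
gripper_width: 0.0112
```

```bash
python3 snap.py 4
```

```text
6.3 [0.64001996 0.22342841 0.22734021] [ 1.79986721e+02  3.60649849e-02 -7.24521248e+01] 0.01123205174712735 [-2.54792046  5.3558493   2.31690212] [ 3.56569140e+01  2.08015895e+01  1.18057568e+00 -4.07731206e-02
 -7.03804018e+01 -1.80953437e+01]
```

View pics/side4.png

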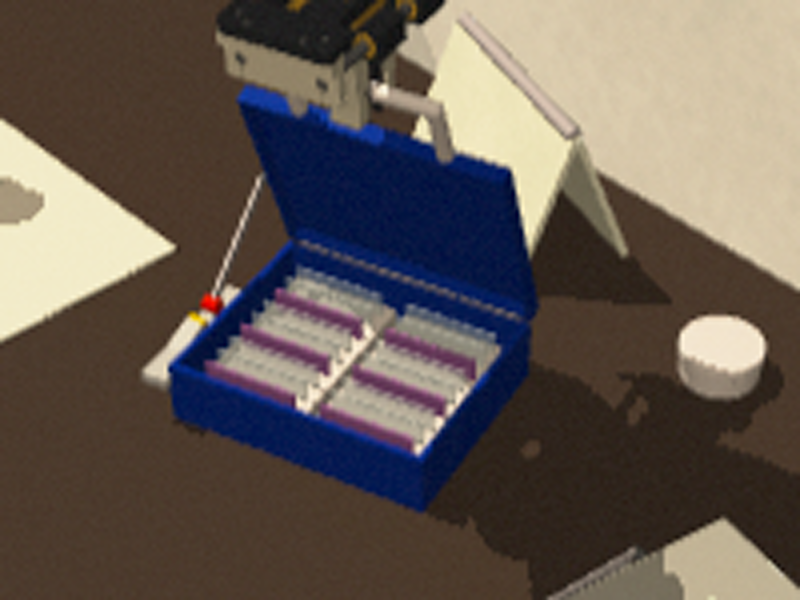

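The foot at (212,303) is now behind the yellow step at (195,320). Now I'll lower the lid slowly onto the stay.

>>> step_arm([
  [[0,0.0035,0.001],[0,0,0],1],
  [[0,0.007,0.0022],[0,0,0],1],
  [[0,0.0102,0.0034],[0,0,0],1],
  [[0,0.0135,0.0047],[0,0,0],1],
  [[0,0.0173,0.0063],[0,0,0],1],
  [[0,0.021,0.0079],[0,0,0],1],
  [[0,0.023,0.0088],[0,0,0],1],
  [[0,0.0249,0.0096],[0,0,0],1],
  [[0,0.0267,0.0104],[0,0,0],1],
  [[0,0.0267,0.0104],[0,0,0],1],
])

```text
time_s: 7.4
tcp_pos: [0.6145, 0.2149, 0.2166]
eef_rot: [180.0, 0.0, -72.5]
contact_force: [-3.7, 3.1, 3.8]
gripper_width: 0.0113
```

```bash
python3 snap.py 5
```

```text
7.4 [0.61450645 0.21489207 0.21662068] [ 1.79987199e+02  5.31329885e-03 -7.24657883e+01] 0.011313560416287376 [-3.68505991  3.05794193  3.76256075] [ 3.64041510e+01  1.86638592e+01 -3.38990645e+00 -9.89100752e-03
 -6.79566296e+01 -1.88662257e+01]
```

View pics/side5.png

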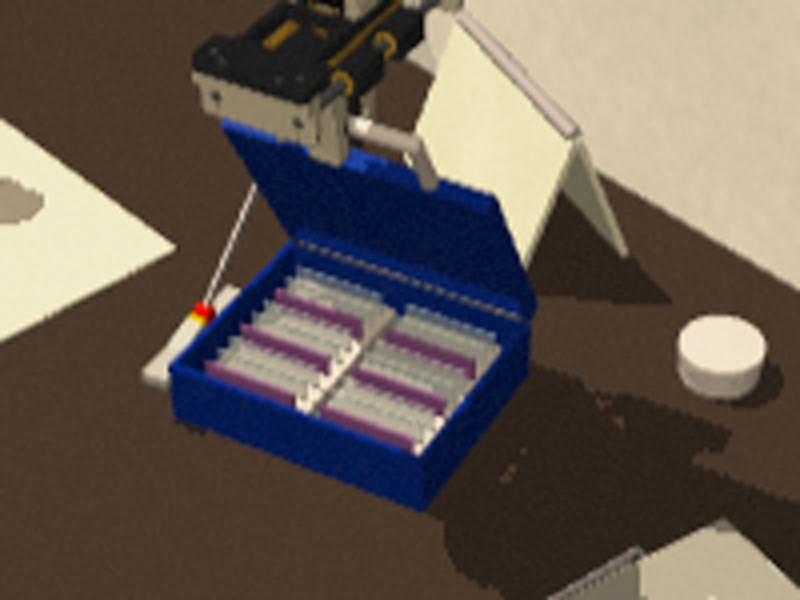

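The foot sits against the yellow step at (203,314) and the force has changed sign, so the stay is carrying the lid. I'll ease down a touch more and open partly.

>>> step_arm([
  [[0,0.001,0.0006],[0,0,0],1],
  [[0,0.002,0.001],[0,0,0],1],
  [[0,0.002,0.001],[0,0,0],1],
])

```text
time_s: 7.8
tcp_pos: [0.6127, 0.2143, 0.2157]
eef_rot: [180.0, 0.0, -72.5]
contact_force: [-2.7, 4.5, 2.7]
gripper_width: 0.0116
```

>>> step_arm([
  [[0,-0.001,0],[0,0,0],0.83],
  [[0,-0.001,0],[0,0,0],0.8],
  [[0,-0.001,0],[0,0,0],0.76],
  [[0,-0.001,0],[0,0,0],0.74],
  [[0,-0.001,0],[0,0,0],0.72],
  [[0,-0.001,0],[0,0,0],0.72],
])

```text
time_s: 8.4
tcp_pos: [0.614, 0.2145, 0.2155]
eef_rot: [180.0, -0.0, -72.5]
contact_force: [0.8, -1.3, -0.5]
gripper_width: 0.024
```

```bash
python3 snap.py 6
```

```text
8.4 [0.61398759 0.21454153 0.21549809] [ 1.79992029e+02 -8.69250891e-03 -7.24761470e+01] 0.02403165444954361 [ 0.77995951 -1.32689482 -0.46118609] [ 3.64155392e+01  1.86455345e+01 -3.57283694e+00  6.09544672e-03
 -6.77919852e+01 -1.88939912e+01]
```

View pics/side6.png

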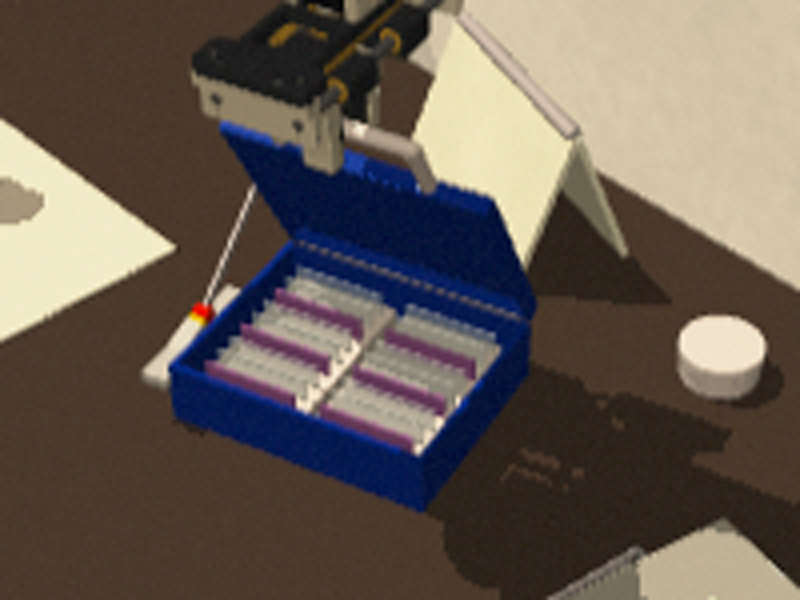

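The fingers are open to 24 mm with forces near zero, and the lid hasn't moved. I'll withdraw straight up.

>>> step_arm([
  [[0,0,-0.005],[0,0,0],0.72],
  [[0,0,-0.012],[0,0,0],0.72],
  [[0,0,-0.02],[0,0,0],0.72],
  [[0,0,-0.03],[0,0,0],0.72],
  [[0,0,-0.045],[0,0,0],0.72],
  [[0,0,-0.06],[0,0,0],0.72],
  [[0,0,-0.08],[0,0,0],0.72],
  [[0,0,-0.1],[0,0,0],0.72],
  [[0,0,-0.1],[0,0,0],0.72],
  [[0,0,-0.1],[0,0,0],0.72],
])

```text
time_s: 9.5
tcp_pos: [0.614, 0.2148, 0.3166]
eef_rot: [-179.9, 0.0, -72.5]
contact_force: [0.8, 0.4, -1.4]
gripper_width: 0.0244
```

```bash
python3 snap.py 7; python3 - <<'E'
from h import *
S=cam("side",7);T=cam("top",7)
u=np.array([np.cos(np.radians(17.5)),np.sin(np.radians(17.5)),0]);v=np.array([-u[1],u[0],0])
M=np.array([.5005,.179,.058]);H=M+.205*u-[0,0,.008]
for C,f,o in((S,"side",(130,80)),(T,"top",(80,110))):
  for th in(1.03,1.09,1.15):
    c,s=np.cos(th),np.sin(th);B=H+(-.205*c+.008*s)*u+np.array([0,0,.205*s+.008*c])
    print(f,th,((proj(C,[B+.049*v,B-.049*v])-o)*4+2).round().tolist())
E
```

```text
9.5 [0.61403216 0.21481429 0.31658197] [-1.79914319e+02  3.79999737e-02 -7.24702839e+01] 0.024432777458973518 [ 0.77450292  0.43085929 -1.41869835] [ 3.64249090e+01  1.59037013e+01  5.62502037e+00 -8.34179239e-03
 -7.96279496e+01 -1.88937261e+01]
side 1.03 [[266.0, 118.0], [400.0, 163.0]]
side 1.09 [[275.0, 103.0], [408.0, 147.0]]
side 1.15 [[284.0, 87.0], [417.0, 131.0]]
top 1.03 [[175.0, 239.0], [378.0, 175.0]]
top 1.09 [[165.0, 215.0], [369.0, 150.0]]
top 1.15 [[156.0, 189.0], [360.0, 125.0]]
```

View pics/side7.png

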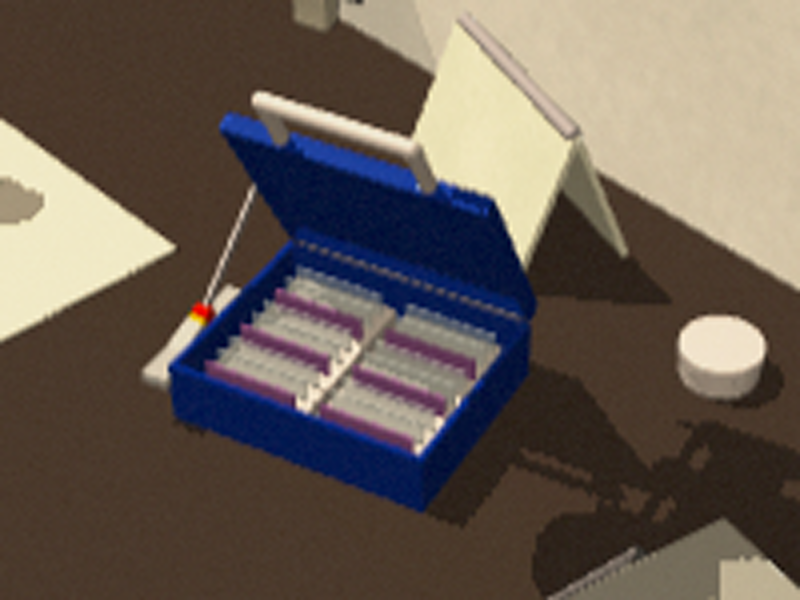

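View pics/top7.png

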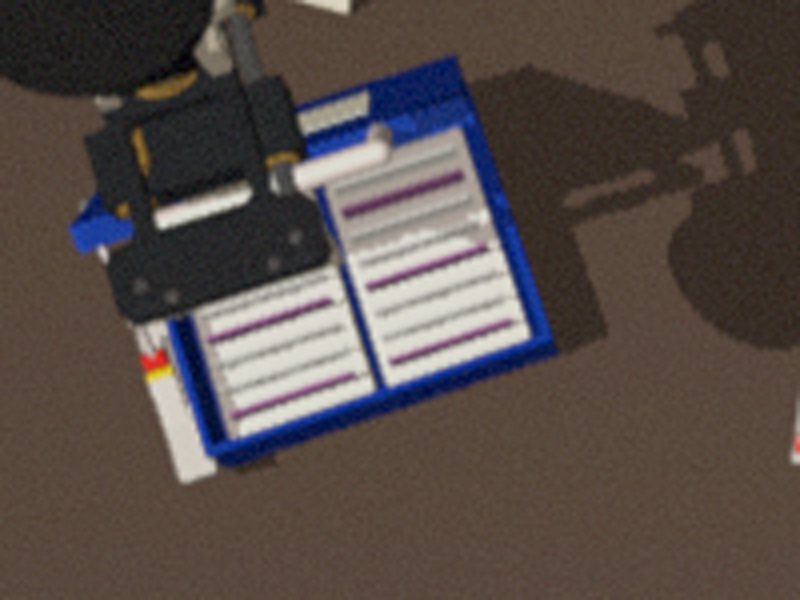

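The lid stands by itself. The bar ends at side (262,100) and (412,147) match the projection for 1.09 rad, the foot is against the step at (203,312), and the gripper is clear by over 80 mm. Handing in.

```bash
python3 - <<'E'
from plant import r
import cv2
c=r.capture("side")["color"]; import numpy as np
print("diff vs last:",np.abs(c[100:200,150:265].astype(int)-np.load("side7.npz")["color"][100:200,150:265]).mean())
print(np.abs(c[205:310,250:370].astype(int)-np.load("side0.npz")["color"][205:310,250:370]).mean())
print(r.get_state()["qd"].round(2)); print(r.close_job())
E
```

```text
diff vs last: 1.822840579710145
21.03238095238095
[-0.09  0.26 -0.11  0.04  0.05 -0.06]
the job is handed in; nothing more can be done
None
```

The blue case is open and its lid stands up by itself on the stay. I handed the job in after about 10 s of the 38 s allowed; no verdict was reported.

- **What I did:** I gripped the blue lid's bar with the tool pointing down and lifted it along the hinge arc to about 1.23 rad. The red foot then dropped behind the yellow step. I lowered the lid onto the stay, opened the fingers and backed straight up 100 mm.
- **Blue lid and stay:** The handle's position in the side view matches about 1.09 rad; the top view agrees roughly, with part of the bar hidden by the gripper. The foot sits against the step, and the contact forces are near zero. A second picture just before handing in showed no change beyond image noise.
- **Grey case:** I never touched it, and what could be seen of it looked shut. My before/after picture comparison of it proves nothing, because the arm's shadow now falls across it (mean pixel difference 21).
- **Small disagreement:** The bar was 2 to 3 mm further from the robot than I measured from the pictures. This caused up to about 13 N of sideways pull during the lift, which I corrected on the way.

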